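# Load the tea carrier and hold it up

### The arm

A 6-joint arm with a two-finger parallel gripper is mounted at the origin on a cart in front of the work surface, level with it; the furniture and walls round the work are solid. World frame = base frame: x ahead of the robot, y to its left, z up, the work surface at z = 0. Lengths are in m, angles in rad, forces in N, time in s.
With the tool pointing down it reaches from about 0.325 to 0.75 m from the base axis. Payload 7.6 kg.
Tool frame: the origin (TCP) lies midway between the tips of the shut fingers; the grasp point (between the pads) lies 19 mm behind it; z points along the fingers, y is the line along which they close (so a half turn about z gives the same grasp; the last joint's range is limited). The gripper opens to 85 mm and grips with 20 to 120 N. Pads are 22 mm wide; open, the fingers measure 114 mm over their backs; the gripper's body (76 mm by 85 mm) begins 54 mm behind the grasp point. The pads swing forward as they close: fully open they stand 13 mm farther back than shut.
Start: joints at [1.208, 0.052, 1.401, -0, 1.689, -0.07], TCP at [0.152, 0.503, 0.231] pointing down, gripper open.
Joint ranges: [-2.9, 2.9], [-0.91, 2.17], [0.12, 2.37], [-1.06, 4.2], [0.26, 2.73], [-2.93, 2.93]. Speed limits (rad/s): [2.57, 2.57, 3.01, 3.14, 3.14, 3.14].

### API

Orientations are given as a unit quaternion [x, y, z, w].
In Python, from plant import r, gripper_open, grab, solve_ik, get_obs, imaging, order gives the robot as it stands. The module is installed in compiled form; this text tells all that it offers. Calls block until the motion is done:
- r.move_ptp(position, orientation): joint-space move of the TCP to a pose.
- r.line_to(position, velocity=0.15, orientation=None, guard=None): straight line of the TCP; orientation=None keeps the orientation; velocity is the mean speed in m/s. With guard (N) it stops when the force on the tool has changed by that much, and returns True; else False.
- r.goto_joints(angles): joint-space move.
- gripper_open() and grab(grasp_force=None): open the fingers fully, or close them until they stop; grasp_force is the grip in N (None keeps the last).
- r.wait(seconds).
- solve_ik(position, orientation): joint angles nearest the present ones, or None.
- get_obs(): the state.
- imaging.grab_frame(name): name is "side" or "top" or "wrist"; returns a dict with "image" (384x512x3 uint8, blue, green, red), "intrinsics" (3x3 intrinsics, pixels), "position" and "attitude" of the camera in the world. Camera axes: x right, y up, looking along -z (the intrinsics and any distortion apply to the point x, -y, -z); pixel columns grow to the right and rows downward; lengths in m; the calibration is good to about 2 mm. A picture is of the moment at which its call begins. There is no depth.
A pose or a line that the arm cannot do raises r.PlanningError and nothing moves.
- order.finish_job(): hands the job in; it is judged then, once.
The state is a dict: "clock": time; "joint_pos": joint angles; "dq": joint speeds; "tau": joint torques, N m; "eef_pos": TCP position; "ee_rot": TCP orientation; "ft_force": force on the tool from outside, world axes, zero at the start; "ft_torque": the same for the moment, N m; "gripper_width": finger opening in m; "grip_force": force on a finger pad.
Only numpy, scipy, OpenCV 4.12 (cv2) and the standard library are available. Lean on these libraries where they do the work, as an engineer would, in place of code of your own. Each camera call takes 0.05 s, during which the arm holds its last target. There are 200 camera calls.

### The job

Stack the two loose tea cartons squarely on top of the two cartons that stand in the wooden carrier, one on each, so that it is loaded evenly, and let go of them. Then take the carrier by its grip bar alone, lift it straight up until it hangs about ten centimetres clear of the worktop, and hold it there level and still with its load in place: finish while holding it, do not put it down. Leave the jars, the shaker and the mug where they stand, and do not drop or tip the cartons or the carrier.

Things in the scene. Friction and masses are not known exactly. Their poses are not given: they have to be found in the camera images.
- carrier: loose wooden carrier, 0.4 kg empty, under 1 kg loaded: an open tray 148 mm (own x) by 282 mm (own y), outer rims 26 mm high, a grip bar above its middle; it may be turned by up to about 65 degrees. Origin: centre of its underside, z up. At y = +95 and y = -95 mm is a bay that holds one carton.
- bay_left (a point): centre of the floor of the bay at carrier y = +95 mm, 8 mm above the carrier's underside; axes as the carrier's. The bay is 132 mm (x) by 76 mm (y) inside. Its carton lies with the long side along the carrier's x, top 81 mm above the carrier's underside; a carton stacked squarely on that has its origin 73 mm straight above this point and its top at 154 mm.
- bay_right (a point): the same for the bay at carrier y = -95 mm.
- grip_bar (a point): middle of the carrier's straight wooden grip bar, 159 mm above the carrier's underside: the bar runs along the carrier's x, is 22 mm wide (y) and 26 mm tall (top at 172 mm), free for 120 mm between two uprights 30 mm wide (y); between the bar and the columns of cartons either side there is 49 mm. Axes as the carrier's.
- carton_a: closed cardboard tea carton, a plain box 70 x 126 x 73 mm (x, y, z; its printed tuck-in edges look up to 3 mm larger), 0.11 kg; all four cartons are alike. Origin: centre of its underside; z up; the short 70 mm side, across which it is gripped, lies along its own x and the 126 mm side along its y. Starts loose on the worktop beside the carrier.
- carton_b: closed cardboard tea carton, a plain box 70 x 126 x 73 mm (x, y, z; its printed tuck-in edges look up to 3 mm larger), 0.11 kg; all four cartons are alike. Origin: centre of its underside; z up; the short 70 mm side, across which it is gripped, lies along its own x and the 126 mm side along its y. Starts loose on the worktop beside the carrier.
- carton_c: closed cardboard tea carton, a plain box 70 x 126 x 73 mm (x, y, z; its printed tuck-in edges look up to 3 mm larger), 0.11 kg; all four cartons are alike. Origin: centre of its underside; z up; the short 70 mm side, across which it is gripped, lies along its own x and the 126 mm side along its y. Starts in the carrier's bay at carrier y = +95 mm, and stays there.
- carton_d: closed cardboard tea carton, a plain box 70 x 126 x 73 mm (x, y, z; its printed tuck-in edges look up to 3 mm larger), 0.11 kg; all four cartons are alike. Origin: centre of its underside; z up; the short 70 mm side, across which it is gripped, lies along its own x and the 126 mm side along its y. Starts in the carrier's bay at carrier y = -95 mm, and stays there.
- jar: glass jam jar with a white lid, 65 mm across, 94 mm tall, standing near the loose cartons; leave it. Origin: centre of its underside.
- salt: salt shaker, 44 mm across, 90 mm tall; leave it. Origin: centre of its underside.
- spice: spice jar, 45 mm across, 106 mm tall; leave it. Origin: centre of its underside.
- mug: dark mug with a handle, 82 x 114 x 97 mm; leave it. Origin: centre of its underside.
There are look-alikes about, which are no part of the job. What is shaped like the spice but purple or turquoise is not meant.

How it is judged:
By the outcome, as a careful person would: the job done as asked, in the order asked, and still so for the second after the job is handed in, while the arm keeps its last pose, push and grip.
It also fails if it takes over 72 s, if anything falls off the work surface, if the arm or the gripper's body presses on something with over 40 N, if the wrist force passes 120 N, or if a joint passes its speed limit or range.

## Working session

There is one attempt and no reset: what is moved stays moved. The work goes in short steps, each a Python script; the robot and the scene stay as the last script left them, time stands still between calls to the robot, and variables do not carry over. Pictures are saved under pics/ and viewed, at most 10 in all, crops included, and the job is handed in when it is done.

```bash
mkdir -p pics
python3 - <<'E'
from plant import *
import cv2,numpy as np
for n in ("top","side"):
    f=imaging.grab_frame(n); cv2.imwrite(f"pics/{n}0.png",cv2.resize(f["image"],(800,600),interpolation=cv2.INTER_CUBIC))
    print(n,{k:np.round(v,4).tolist() if not isinstance(v,str) else v for k,v in f.items() if k!="image"})
o=get_obs();print(o["clock"],o["eef_pos"],o["ee_rot"],o["gripper_width"],o["ft_force"])
E
```

```text
top {'intrinsics': [[387.274, 0.0, 267.6688], [0.0, 387.274, 192.9397], [0.0, 0.0, 1.0]], 'position': [0.295, 0.1039, 1.5134], 'attitude': [0.0575, -0.0512, -0.702, 0.708]}
side {'intrinsics': [[474.2271, 0.0, 255.6596], [0.0, 474.2271, 183.0873], [0.0, 0.0, 1.0]], 'position': [-0.1842, 1.2853, 0.7141], 'attitude': [-0.1479, 0.5318, 0.8052, -0.217]}
0.1 [0.15141541 0.50241999 0.23057631] [ 1.45878033e-01  9.89302341e-01 -6.76943351e-04 -1.39224135e-04] 0.08512315405988673 [-0.51313726 -0.17844962  0.06152646]
```

View pics/top0.png

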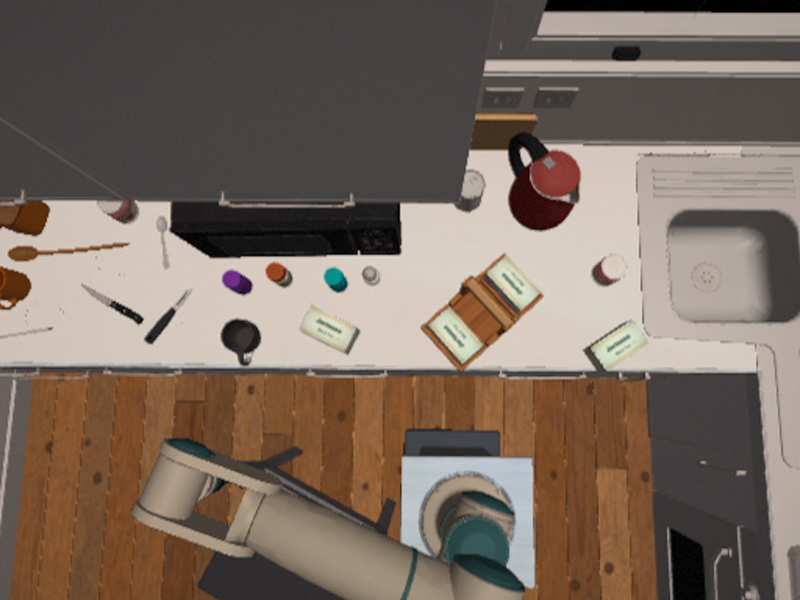

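View pics/side0.png

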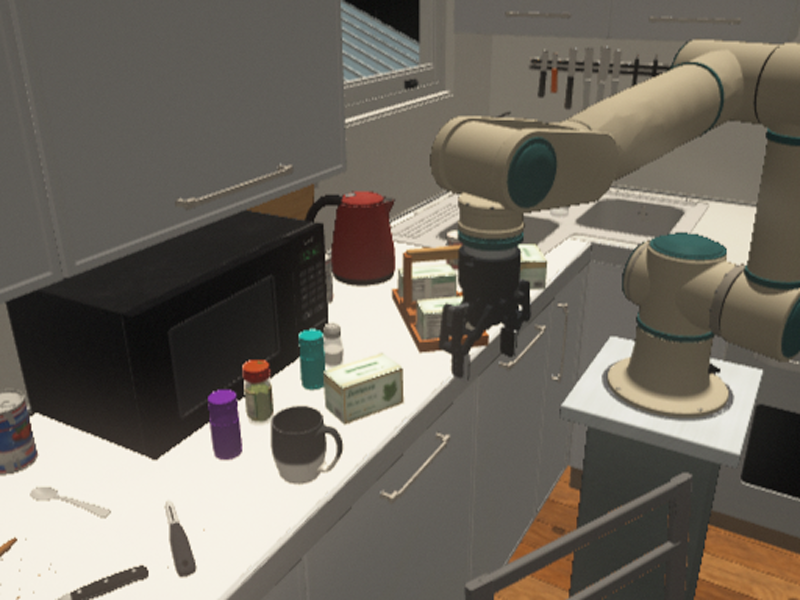

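The top view shows loose cartons at about (329,327) and (618,345), carrier bay cartons at about (515,283) and (459,333), and the grip bar middle at about (490,302), all in the 800x600 picture. The jar is at (609,268), next to the right-hand carton. The salt shaker is at (370,274), near the left one.

```bash
cat > h.py <<'E'
from plant import *
import cv2,numpy as np,pickle
from scipy.spatial.transform import Rotation as R
def ray(f,u,v,z):
    K=np.array(f["intrinsics"]);d=np.linalg.inv(K)@[u,v,1];d=R.from_quat(f["attitude"]).apply([d[0],-d[1],-d[2]])
    p=np.array(f["position"]);return p+d*(z-p[2])/d[2]
def proj(f,P):
    c=R.from_quat(f["attitude"]).inv().apply(np.atleast_2d(P)-f["position"]);K=np.array(f["intrinsics"])
    q=np.c_[c[:,0],-c[:,1],-c[:,2]]@K.T;return q[:,:2]/q[:,2:]
def down(yaw):  # tool z down, tool y at angle yaw from world x
    y=np.array([np.cos(yaw),np.sin(yaw),0]);z=np.array([0,0,-1.]);x=np.cross(y,z)
    return R.from_matrix(np.c_[x,y,z]).as_quat()
def shot(n,name=None,box=None,s=1.5625):
    f=imaging.grab_frame(n)
    if name:
        im=f["image"]
        if box: im=im[box[1]:box[3],box[0]:box[2]]
        cv2.imwrite(f"pics/{name}.png",cv2.resize(im,None,fx=s,fy=s,interpolation=cv2.INTER_CUBIC));pickle.dump(f,open(f"{name}.pkl","wb"))
    return f
E
python3 - <<'E'
from h import *
f=imaging.grab_frame("top");g=imaging.grab_frame("wrist");k=.64
for n,u,v,z in [("L",329,327,.073),("R",618,345,.073),("Lc1",314,304,.073),("Lc2",359,329,.073),("Rc1",587,347,.073),("Rc2",636,321,.073),("bayA",515,283,.081),("bayB",459,333,.081),("bar",490,302,.172),("jar",614,262,.094),("salt",370,270,.09),("mug",241,332,.097),("edge",400,368,0)]:
    print(n,ray(f,u*k,v*k,z).round(3))
o=get_obs();print(o["clock"]);T=R.from_quat(o["ee_rot"])
print("cam in tool",T.inv().apply(np.array(g["position"])-o["eef_pos"]).round(4),(T.inv()*R.from_quat(g["attitude"])).as_matrix().round(3),np.round(g["intrinsics"],1))
E
```

```text
L [0.455 0.331 0.073]
R [ 0.418 -0.358  0.073]
Lc1 [0.51  0.369 0.073]
Lc2 [0.451 0.259 0.073]
Rc1 [ 0.412 -0.284  0.073]
Rc2 [ 0.475 -0.403  0.073]
bayA [ 0.564 -0.115  0.081]
bayB [0.442 0.02  0.081]
bar [ 0.503 -0.044  0.172]
jar [ 0.614 -0.35   0.094]
salt [0.591 0.234 0.09 ]
mug [0.439 0.534 0.097]
edge [0.362 0.162 0.   ]
0.2
cam in tool [ 0.0714 -0.0002 -0.1429] [[ 0.     0.96   0.279]
 [ 1.    -0.     0.   ]
 [ 0.     0.279 -0.96 ]] [[322.6   0.  255.7]
 [  0.  322.6 196.7]
 [  0.    0.    1. ]]
```

Measured points agree with the known sizes: bays 182 mm apart against 190, carrier yaw about 42°. Next I look closer with the wrist camera.

Run:
```python
from h import *
d=np.deg2rad
for n,p,y in [("wL",[.47,.318,.25],-28),("wC",[.505,-.047,.32],-48),("wR",[.435,-.345,.25],28)]:
    try: r.move_ptp(p,down(d(y)))
    except r.PlanningError as e: print(n,e);continue
    r.wait(.2);shot("wrist",n); print(n,get_obs()["clock"],get_obs()["joint_pos"].round(2))
ims=[cv2.resize(pickle.load(open(n+".pkl","rb"))["image"],(780,585),interpolation=cv2.INTER_CUBIC) for n in ("wL","wC","wR")]
```

```text
wL 1.825 [0.53 0.17 1.24 0.   1.73 1.02]
wC 3.4667 [-0.16  0.    1.28  0.    1.86  0.67]
wR 5.375 [-0.74  0.13  1.28  0.    1.73 -1.23]
```

View pics/wL.png

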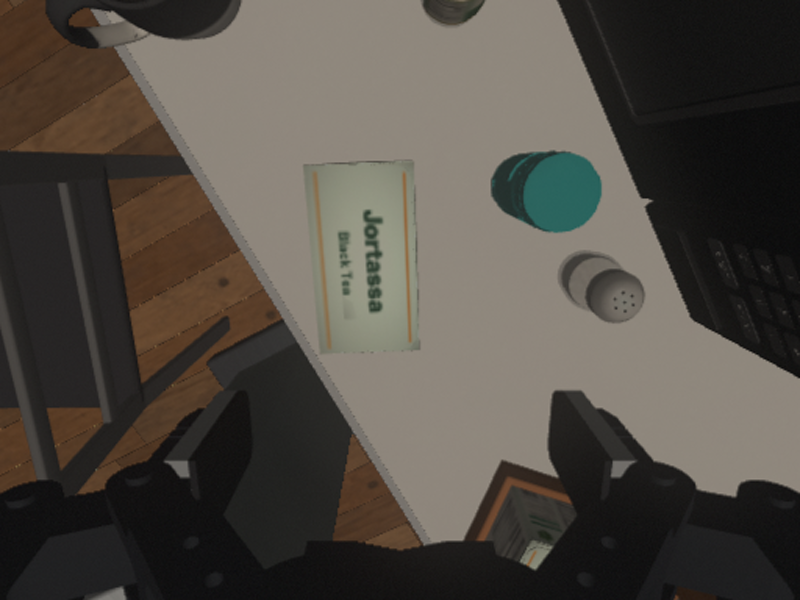

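View pics/wC.png

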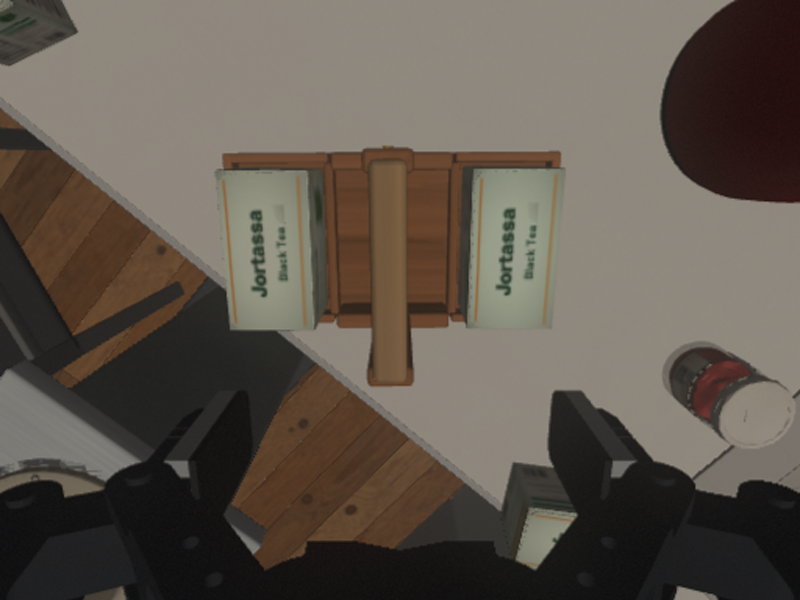

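View pics/wR.png

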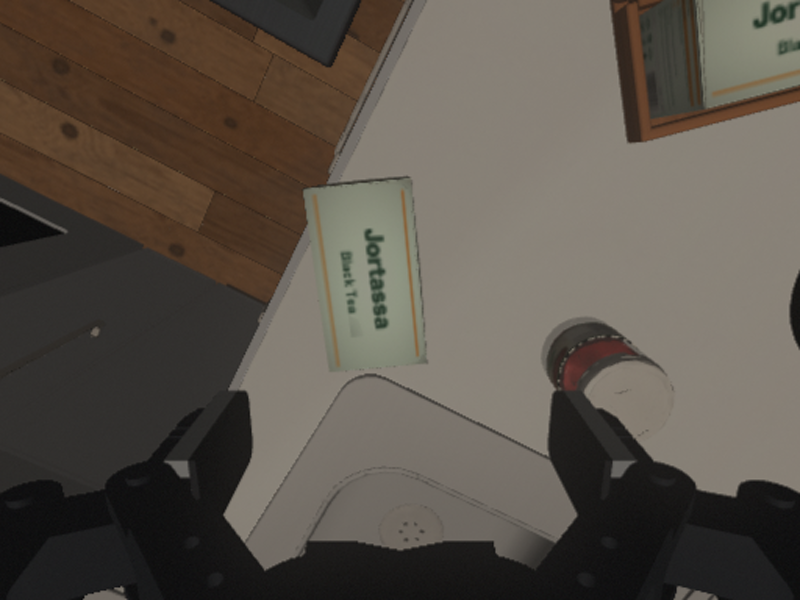

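Corners in the 800x600 views:
- **Left loose carton:** (304,165), (412,160), (420,349), (321,353).
- **Right loose carton:** (305,189), (410,178), (427,362), (331,371).
- **Carrier cartons:** (217,171), (306,170), (314,329), (231,329) and (473,170), (564,168), (552,328), (467,327).
- **Bar top:** columns 370 to 408, so nothing blocks the grasps.

Next I fit poses with the known dimensions.

```bash
cat > fit.py <<'E'
from h import *
from scipy.optimize import least_squares
def fit(f,model,pix,x0,k=.64):
    model=np.array(model,float);pix=np.array(pix,float)*k
    def W(x): return np.c_[x[0]+model[:,0]*np.cos(x[2])-model[:,1]*np.sin(x[2]),x[1]+model[:,0]*np.sin(x[2])+model[:,1]*np.cos(x[2]),model[:,2]]
    s=least_squares(lambda x:(proj(f,W(x))-pix).ravel(),x0,x_scale=[.01,.01,.1])
    return s.x,np.abs(s.fun).max()
def box(z,h=.0355,l=.064,c=0):  # image order: TL,TR,BR,BL, image right = +x of model, image up = +y
    return [[c-h,l,z],[c+h,l,z],[c+h,-l,z],[c-h,-l,z]]
E
python3 - <<'E'
from fit import *
d=np.deg2rad;L,C,Rr=[pickle.load(open(n+".pkl","rb")) for n in ("wL","wC","wR")]
def show(n,a): print(n,a[0][:2].round(4),np.rad2deg(a[0][2]).round(2),"res px",a[1].round(2))
show("L",fit(L,box(.073),[(304,165),(412,160),(420,349),(321,353)],[.47,.32,d(-28)]))
show("R",fit(Rr,box(.073),[(305,189),(410,178),(427,362),(331,371)],[.435,-.345,d(28)]))
a=[(217,171),(306,170),(314,329),(231,329)];b=[(473,170),(564,168),(552,328),(467,327)]
x0=[.505,-.047,d(-48)]
show("C both",fit(C,box(.081,c=-.095)+box(.081,c=.095),a+b,x0))
show("cC",fit(C,box(.081),a,[.44,.02,d(-48)]))
show("cD",fit(C,box(.081),b,[.56,-.11,d(-48)]))
for u,v in [(370,165),(407,165),(371,370),(409,370)]: print("bar",ray(C,u*.64,v*.64,.172).round(4))
for u,v in [(362,150),(413,150),(368,384),(412,384)]: print("upr",ray(C,u*.64,v*.64,.172).round(4))
for u,v in [(223,154),(560,153)]: print("rim",ray(C,u*.64,v*.64,.026).round(4))
E
```

```text
L [0.4526 0.3363] -25.29 res px 2.86
R [ 0.419  -0.3577] 33.64 res px 3.33
C both [ 0.502  -0.0389] -47.62 res px 3.93
cC [0.4384 0.0307] -48.08 res px 2.87
cD [ 0.5657 -0.1084] -47.42 res px 3.29
bar [0.5444 0.0121 0.172 ]
bar [ 0.5582 -0.0031  0.172 ]
bar [ 0.4523 -0.0693  0.172 ]
bar [ 0.4681 -0.0869  0.172 ]
upr [0.5475 0.0206 0.172 ]
upr [ 5.663e-01 -2.000e-04  1.720e-01]
upr [ 0.4438 -0.0741  0.172 ]
upr [ 0.4624 -0.0947  0.172 ]
rim [0.463  0.1138 0.026 ]
rim [ 0.6508 -0.0929  0.026 ]
```

Run:
```python
from fit import *
for n,z,P in [("wL",.073,[(304,165),(412,160),(420,349),(321,353)]),("wR",.073,[(305,189),(410,178),(427,362),(331,371)]),("wC",.081,[(217,171),(306,170),(314,329),(231,329)]),("wC",.081,[(473,170),(564,168),(552,328),(467,327)])]:
    f=pickle.load(open(n+".pkl","rb"));w=np.array([ray(f,u*.64,v*.64,z) for u,v in P])
    print(n,"cam z",round(f["position"][2],3),"sides",[round(1000*np.linalg.norm(w[i]-w[(i+1)%4]),1) for i in range(4)],"centre",w.mean(0).round(4))
```

```text
wL cam z 0.393 sides [np.float64(66.1), np.float64(123.1), np.float64(67.3), np.float64(123.0)] centre [0.4529 0.3369 0.073 ]
wR cam z 0.393 sides [np.float64(65.3), np.float64(122.4), np.float64(66.2), np.float64(122.4)] centre [ 0.4186 -0.3571  0.073 ]
wC cam z 0.463 sides [np.float64(65.1), np.float64(122.5), np.float64(66.3), np.float64(121.9)] centre [0.4388 0.0311 0.081 ]
wC cam z 0.463 sides [np.float64(66.4), np.float64(123.1), np.float64(67.9), np.float64(120.8)] centre [ 0.5661 -0.108   0.081 ]
```

Centres and sizes agree across views, within about 3 mm. I pick up the right carton first.

```bash
cat >> h.py <<'E'
def st(t): 
    o=get_obs();print(t,round(o["clock"],2),"tcp",o["eef_pos"].round(4),"w",round(o["gripper_width"],4),"gf",round(o["grip_force"],1),"F",o["ft_force"].round(1))
def pick(x,y,yaw,z=.022):
    q=down(yaw);r.move_ptp([x,y,.16],q);st("above")
    print("guard",r.line_to([x,y,z],.12,guard=10));grab(30);st("grip")
    r.line_to([x,y,.26],.2);st("up")
def place(x,y,yaw,z):
    q=down(yaw);r.move_ptp([x,y,.26],q)
    r.line_to([x,y,z+.02],.15);st("near");print("guard",r.line_to([x,y,z-.004],.03,guard=4));st("down")
E
python3 - <<'E'
from h import *
pick(.419,-.3575,np.deg2rad(33.6));shot("wrist","gR")
E
```

```text
above 5.83 tcp [ 0.4192 -0.3575  0.1608] w 0.0853 gf 0.0 F [0.3 0.5 1.4]
guard False
grip 7.42 tcp [ 0.4194 -0.3579  0.023 ] w 0.0707 gf 34.8 F [-1.1  0.8  4.5]
up 8.76 tcp [ 0.4187 -0.3572  0.2584] w 0.07 gf 34.5 F [ 0.1  0.2 -1.6]
```

View pics/gR.png

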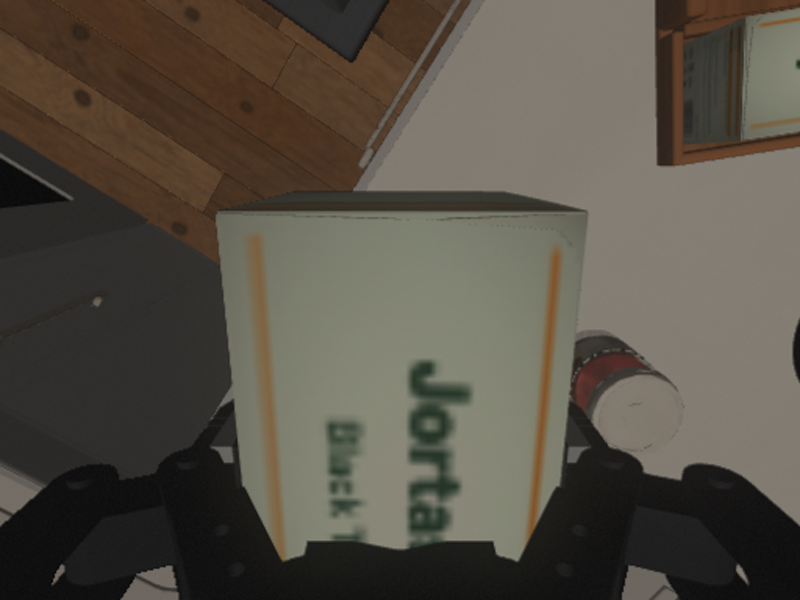

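The carton is held square. Its far top edge lies at row 211, with corners (217,211) and (587,211). I use these to get its offset along the pads, then place it.

```bash
cat >> h.py <<'E'
def endoff(n,corners,z=.051):
    f=pickle.load(open(n+".pkl","rb"));o=get_obs();T=R.from_quat(o["ee_rot"])
    w=np.array([T.inv().apply(ray(f,u*.64,v*.64,o["eef_pos"][2]+z)-o["eef_pos"]) for u,v in corners]);print("end in tool",w.round(4));return w
E
python3 - <<'E'
from h import *
w=endoff("gR",[(217,211),(587,211)])
dx=np.clip(w[:,0].mean()-.064,-.006,.006);yaw=np.deg2rad(-47.6);x=np.array([-np.sin(yaw),np.cos(yaw)])
p=np.array([.566,-.109])-dx*x;print(dx,p)
place(*p,yaw,.103)
E
```

```text
end in tool [[ 0.0625 -0.0335 -0.0508]
 [ 0.0625  0.0333 -0.0509]]
-0.0015430236378590617 [ 0.56713945 -0.10795954]
near 11.57 tcp [ 0.5677 -0.1082  0.1243] w 0.0702 gf 34.5 F [-0.4  0.4 -0.5]
guard True
down 12.18 tcp [ 0.567  -0.1078  0.1042] w 0.0704 gf 35.1 F [-0.8  0.2  2.6]
```

Run:
```python
from h import *
p=get_obs()["eef_pos"];gripper_open();r.line_to([p[0],p[1],.26],.15);st("off")
r.move_ptp([.502,-.039,.36],down(np.deg2rad(-47.6)));r.wait(.1);shot("wrist","c1")
pick(.4527,.3366,np.deg2rad(-25.3));shot("wrist","gL")
```

```text
off 13.68 tcp [ 0.5667 -0.1077  0.2587] w 0.0857 gf 0.0 F [-0.7  0.2  0.7]
above 16.02 tcp [0.4536 0.336  0.1608] w 0.0848 gf 0.0 F [ 0.4 -0.1  0.1]
guard False
grip 17.6 tcp [0.4532 0.337  0.023 ] w 0.0702 gf 35.1 F [0.3 0.2 4.8]
up 18.94 tcp [0.4523 0.3363 0.2584] w 0.0705 gf 34.8 F [-0.3 -0.9 -1.3]
```

View pics/c1.png

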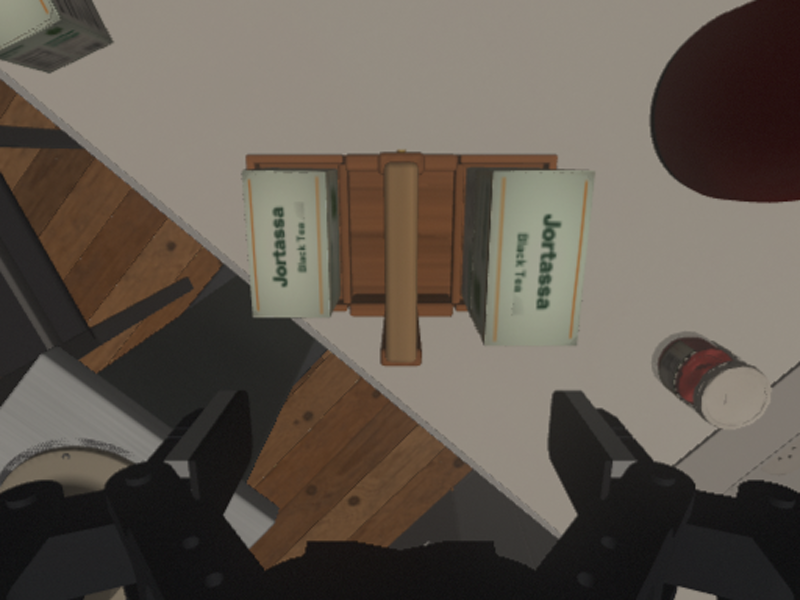

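View pics/gL.png

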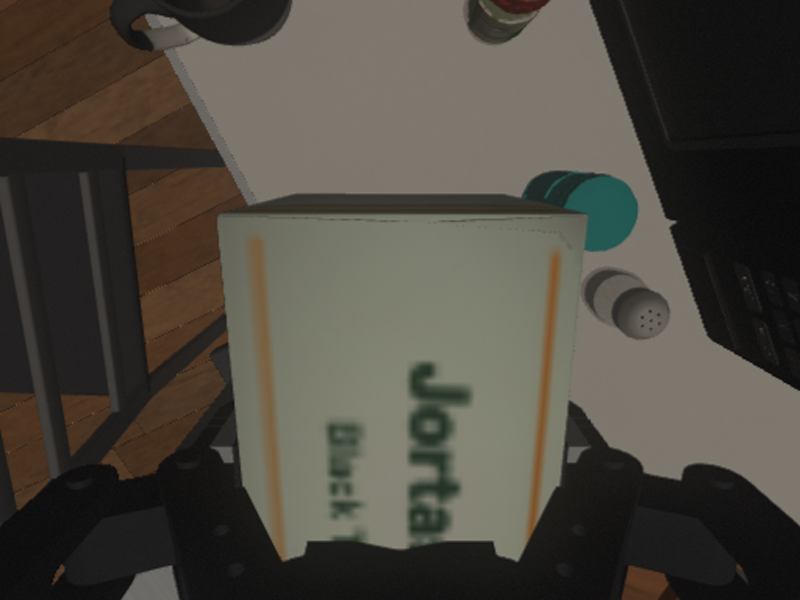

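The right carton stands square on its column, with top corners (495,171), (593,171), (578,345) and (488,344). The carrier is unmoved: carton C's corners are (243,171), (329,171), (331,317) and (254,317), and the bar spans columns 386 to 417. The left carton is held square, far edge at row 214.

Run:
```python
from fit import *
d=np.deg2rad;C=pickle.load(open("c1.pkl","rb"))
for n,z,P,x0 in [("stackR",.154,[(495,171),(593,171),(578,345),(488,344)],[.566,-.11,d(-48)]),("cC",.081,[(243,171),(329,171),(331,317),(254,317)],[.44,.03,d(-48)])]:
    a=fit(C,box(z),P,x0);print(n,a[0][:2].round(4),np.rad2deg(a[0][2]).round(2),a[1].round(2))
    w=np.array([ray(C,u*.64,v*.64,z) for u,v in P]);print(w.mean(0).round(4))
w=endoff("gL",[(219,214),(586,214)])
yaw=d(-47.6);p=np.array([.438,.0313]);dx=w[:,0].mean()-.064
p=p-np.clip(dx+.0007,-.005,.005)*np.array([-np.sin(yaw),np.cos(yaw)]);print(dx,p)
place(*p,yaw,.103)
gripper_open();q=get_obs()["eef_pos"];r.line_to([q[0],q[1],.26],.15);st("off")
r.move_ptp([.502,-.039,.40],down(yaw));r.wait(.1);shot("wrist","c2")
```

```text
stackR [ 0.5677 -0.109 ] -46.97 3.5
[ 0.5682 -0.1086  0.154 ]
cC [0.4391 0.0295] -48.47 2.51
[0.4394 0.0298 0.081 ]
end in tool [[ 0.0613 -0.0331 -0.0511]
 [ 0.0614  0.033  -0.0512]]
-0.002647671168925267 [0.43943827 0.03261332]
near 21.23 tcp [0.44   0.0327 0.124 ] w 0.0702 gf 34.6 F [-0.1 -0.4 -0.4]
guard True
down 21.84 tcp [0.4392 0.0327 0.1043] w 0.0703 gf 35.3 F [-1.7  0.4  5. ]
off 23.34 tcp [0.4383 0.0326 0.2589] w 0.0854 gf 0.0 F [ 0.9  0.  -0.6]
```

View pics/c2.png

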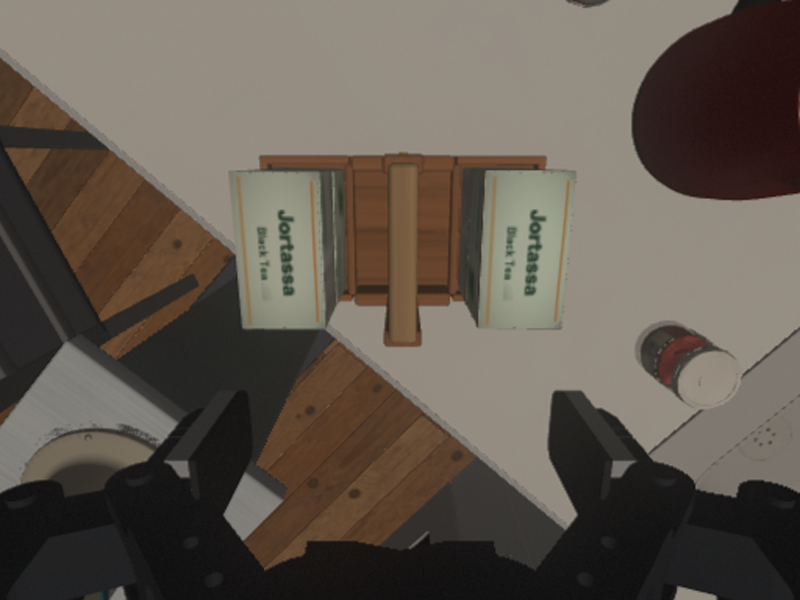

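Both columns look square and symmetric. Top corners are (231,171), (321,171), (326,329), (244,329) and (485,170), (575,170), (562,328), (478,328). The bar spans columns 390 to 416.5, and its uprights run from (385,154) to (421,346). Next I compute the bar grasp and check the clearance.

Run:
```python
from fit import *
C=pickle.load(open("c2.pkl","rb"));yaw=np.deg2rad(-47.6);o=np.array([.502,-.039]);M=np.array([[np.cos(yaw),np.sin(yaw)],[-np.sin(yaw),np.cos(yaw)]])
loc=lambda u,v,z:(1000*M@(ray(C,u*.64,v*.64,z)[:2]-o)).round(1)   # (toward image right, image up) mm from nominal centre
for n,z,P in [("L",.154,[(231,171),(321,171),(326,329),(244,329)]),("R",.154,[(485,170),(575,170),(562,328),(478,328)]),("bar",.172,[(390,165),(416,165),(417,338),(390,338)]),("upr",.172,[(385,155),(422,155),(421,346),(385,346)]),("rim",.026,[(260,157),(546,157)])]:
    print(n,[loc(u,v,z).tolist() for u,v in P],np.mean([loc(u,v,z) for u,v in P],0).round(1))
```

```text
L [[-127.0, 62.8], [-60.2, 62.9], [-61.4, -60.7], [-127.9, -60.9]] [-94.1   1. ]
R [[61.3, 63.7], [127.9, 63.8], [129.6, -59.5], [61.7, -59.7]] [95.1  2.1]
bar [[-8.6, 67.4], [9.7, 67.4], [11.8, -61.9], [-9.2, -61.9]] [0.9 2.8]
upr [[-12.1, 74.1], [13.8, 74.1], [15.0, -68.5], [-13.1, -68.5]] [0.9 2.8]
rim [[-139.0, 73.5], [141.0, 73.7]] [ 1.  73.6]
```

Run:
```python
from h import *
yaw=np.deg2rad(-47.6);ex=np.array([np.cos(yaw),np.sin(yaw)]);ey=np.array([-ex[1],ex[0]])
p=np.array([.502,-.039])+.0009*ex+.0015*ey
r.move_ptp([*p,.23],down(yaw));st("above")
g=r.line_to([*p,.143],.06,guard=6);st("at bar");print("guard",g)
if not g: grab(100);st("grip");shot("side","s1")
```

```text
above 24.93 tcp [ 0.5042 -0.0385  0.2317] w 0.0855 gf 0.0 F [0.3 0.4 0.5]
at bar 26.52 tcp [ 0.5039 -0.0387  0.1434] w 0.0854 gf 0.0 F [ 0.2 -0.1  0.4]
guard False
grip 27.13 tcp [ 0.5037 -0.0384  0.1433] w 0.0205 gf 99.3 F [-2.2  1.7  3. ]
```

The bar is gripped with the fingers 20.5 mm apart and no contact on the way down. I lift slowly.

Run:
```python
from h import *
p=get_obs()["eef_pos"]
r.line_to([.5037,-.0386,p[2]+.02],.04);st("2cm");print(get_obs()["ft_torque"].round(2))
r.line_to([.5037,-.0386,p[2]+.102],.05);r.wait(.8);st("top");print(get_obs()["ft_torque"].round(2))
shot("side","s2")
```

```text
2cm 27.84 tcp [ 0.5036 -0.0386  0.1631] w 0.0202 gf 98.1 F [ 0.2 -0.7 -9.2]
[-0.03 -0.02 -0.02]
top 30.43 tcp [ 0.5037 -0.0386  0.2454] w 0.0205 gf 98.1 F [-0.3 -0.3 -8.9]
[ 0.04  0.02 -0.02]
```

View pics/s2.png

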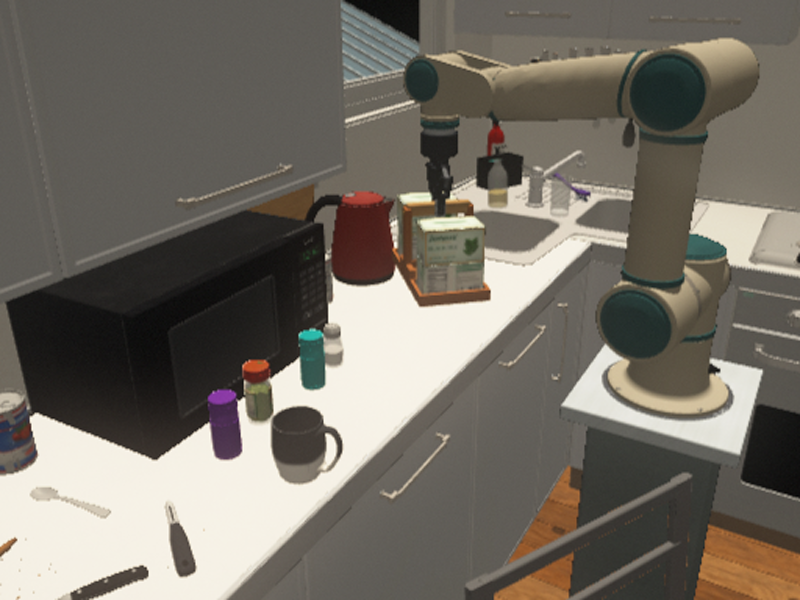

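The carrier hangs clear and looks level, with its near rim at about (450,297). Both columns are in place, the wrist reads about 9 N, and the moment is near zero. I hand in.

Run:
```python
from h import *
st("final");print(order.finish_job())
```

```text
final 30.48 tcp [ 0.5037 -0.0386  0.2453] w 0.0203 gf 98.1 F [-0.1 -0.1 -9.1]
the job is handed in; nothing more can be done
None
```

Both loose cartons are stacked squarely on the carrier's two cartons, and the arm holds the carrier by its grip bar, level and still, about 10 cm above the worktop; I handed the job in at 30.5 s, and no verdict was returned.

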